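# Build up the tiered treat stand on the cafe counter

### The job

Put the treat stand together on its dark foot where it stands, one piece at a time from the bottom up: first the large green tray, turned so that its white line lies over the foot's white line and it drops fully home on the keyed post, then the medium white tray, then the small orange tray, and last the blue knob on top. Lower each piece into place until it sits level and fully home, do not drop it, and leave the finished stand upright and the honey jar, the mug and the plastic tub where they are.

Things in the scene. Friction and masses are not known exactly. Their poses are not given: they have to be found in the camera images.
- foot: fixed dark round foot, 130 mm across, 18 thick. Central brass post 20 mm across, top 40 above the counter, last 7 tapered. On its +x side a key 8 mm wide reaches 17 mm from the axis, from 18 up to 30 above the counter; above that the post is plain round. White line on the foot from post to rim along +x, the key's side. Origin: centre of underside on the counter, z up.
- large_tray: loose green tray, 140 mm across, 10 thick; grip its round black column (48 mm across, top 44 above the underside); on that a tapered brass spigot 20 mm across, 14 high. Origin: centre of underside, z up. Socket below: 25 mm bore 24 deep, slot 12 wide on +x; white line along +x. +x along the foot's +x (to 0.1 rad): seats with origin 18 mm above the foot's; else stops on the key at 30. 0.4 kg.
- medium_tray: loose white tray, 112 mm across, 10 thick; grip its round black column (48 mm across, top 44 above the underside); on that a tapered brass spigot 20 mm across, 14 high. Origin: centre of underside, z up. Round socket below (25 mm, 18 deep) drops over the spigot beneath until the underside rests on that column's top: origin 44 mm above the lower piece's origin, any yaw. 0.3 kg.
- small_tray: loose orange tray, 86 mm across, 10 thick; grip its round black column (48 mm across, top 44 above the underside); on that a tapered brass spigot 20 mm across, 14 high. Origin: centre of underside, z up. Round socket below (25 mm, 18 deep) drops over the spigot beneath until the underside rests on that column's top: origin 44 mm above the lower piece's origin, any yaw. 0.2 kg.
- knob: loose blue knob, 40 mm across, 45 high, sides straight up to 34, then domed. Origin: centre of underside, z up. Round socket below (25 mm, 18 deep) drops over the spigot beneath until the underside rests on that column's top: origin 44 mm above the lower piece's origin, any yaw. 0.06 kg.
- honey_jar: bystander: amber honey jar with a brass-coloured lid, 66 mm across, 85 mm high, loose; to be left alone. Origin: centre of its underside.
- mug: bystander: white mug, 80 mm across, 95 mm high, with a handle on its +y side, loose; to be left alone. Origin: centre of its underside.
- tub: bystander: squat frosted plastic tub with a white lid, 110 mm across, 60 mm high, loose; to be left alone. Origin: centre of its underside.
Things that resemble listed ones, but are neither listed nor needed, are in the scene too. There is more than one size of the knob; the one meant has the size given above.

How it is judged:
On the way, in this order (a step that is already met when the one before it is completed fails the run):
1. the large green tray is fully home on the foot (horizontal distance between large_tray and foot below 0.005 m and z of large_tray in the frame of foot between 0.014 and 0.022 m and angle between large_tray's own z axis and vertical below 0.08 rad and angle between the x axis of large_tray and the x axis of foot, either way round below 0.25 rad), for 0.2 s.
2. the medium white tray is fully home on the large tray (horizontal distance between medium_tray and large_tray below 0.005 m and z of medium_tray in the frame of large_tray between 0.04 and 0.048 m and angle between medium_tray's own z axis and vertical below 0.08 rad), for 0.2 s.
3. the small orange tray is fully home on the medium tray (horizontal distance between small_tray and medium_tray below 0.005 m and z of small_tray in the frame of medium_tray between 0.04 and 0.048 m and angle between small_tray's own z axis and vertical below 0.08 rad), for 0.2 s.
4. the blue knob is fully home on the small tray (horizontal distance between knob and small_tray below 0.005 m and z of knob in the frame of small_tray between 0.04 and 0.048 m and angle between knob's own z axis and vertical below 0.08 rad), for 0.2 s.
At the end, for the whole second after the job is handed in: Foot, large, medium, small tray, knob stacked in that order: each within 5 mm of centred on the piece below, its origin 18 mm (large tray on foot) or 44 mm (others) above the one below, within 4 mm; tilt under 0.08 rad; white lines within 0.25 rad; all at rest (all of step 1 and all of step 2 and all of step 3 and all of step 4 and linear speed of each of large_tray, medium_tray, small_tray, knob below 0.02 m/s); the robot touches nothing.
It fails at once if the honey jar is pushed more than 20 mm or tipped (distance of honey_jar from where it was at the start of the episode above 0.02 m or angle between honey_jar's own z axis and vertical above 0.3 rad).
It fails at once if the mug is pushed more than 20 mm or tipped (distance of mug from where it was at the start of the episode above 0.02 m or angle between mug's own z axis and vertical above 0.3 rad).
It fails at once if the plastic tub is pushed more than 20 mm or tipped (distance of tub from where it was at the start of the episode above 0.02 m or angle between tub's own z axis and vertical above 0.3 rad).
It fails at once if a piece is dropped into place (faster than 0.7 m/s just above its seat) ((horizontal distance between large_tray and foot below 0.015 m and z of large_tray in the frame of foot below 0.068 m and linear speed of large_tray above 0.7 m/s) or (horizontal distance between medium_tray and foot below 0.015 m and z of medium_tray in the frame of foot below 0.112 m and linear speed of medium_tray above 0.7 m/s) or (horizontal distance between small_tray and foot below 0.015 m and z of small_tray in the frame of foot below 0.156 m and linear speed of small_tray above 0.7 m/s) or (horizontal distance between knob and foot below 0.015 m and z of knob in the frame of foot below 0.2 m and linear speed of knob above 0.7 m/s)).
It also fails if it takes over 136 s, if anything falls off the work surface, if the arm or the gripper's body presses on something with over 40 N, if the wrist force passes 120 N, or if a joint passes its speed limit or range.

### The arm

A 6-joint arm with a two-finger parallel gripper is mounted at the origin on the work surface. World frame = base frame: x ahead of the robot, y to its left, z up, the work surface at z = 0. Lengths are in m, angles in rad, forces in N, time in s.
With the tool pointing down it reaches from about 0.275 to 0.75 m from the base axis. Payload 10.2 kg.
Tool frame: the origin (TCP) lies midway between the tips of the shut fingers; the grasp point (between the pads) lies 19 mm behind it (env.hold_point_z is the distance from the TCP to the grasp point, in m); z points along the fingers, y is the line along which they close (so a half turn about z gives the same grasp; the last joint's range is limited). The gripper opens to 85 mm and grips with 20 to 120 N. Pads are 22 mm wide; open, the fingers measure 114 mm over their backs; the gripper's body (76 mm by 85 mm) begins 54 mm behind the grasp point. The pads swing forward as they close: fully open they stand 13 mm farther back than shut.
Start: joints at [0.89, 0.313, 1.498, -0, 1.331, -0.223], TCP at [0.232, 0.471, 0.231] pointing down, gripper open.
Joint ranges: [-2.94, 2.94], [-0.97, 2.17], [0.19, 2.56], [-1.23, 4.37], [0.02, 3.11], [-2.88, 2.88]. Speed limits (rad/s): [2.39, 2.39, 3.01, 3.14, 3.14, 3.14].

### API

Orientations are given as a unit quaternion [x, y, z, w].
In Python, from bench import env, kinematics, monitor, eyes, job gives the robot as it stands. The module is installed in compiled form; this text tells all that it offers. Calls block until the motion is done:
- env.reach(position, orientation): joint-space move of the TCP to a pose.
- env.movel(position, velocity=0.15, frame=None, guard=None): straight line of the TCP; frame=None keeps the orientation; velocity is the mean speed in m/s. With guard (N) it stops when the force on the tool has changed by that much, and returns True; else False.
- env.set_joints(angles): joint-space move.
- env.release() and env.close_gripper(effort=None): open the fingers fully, or close them until they stop; effort is the grip in N (None keeps the last).
- env.hold(seconds).
- kinematics.ik(position, orientation): joint angles nearest the present ones, or None.
- monitor.sense(): the state.
- eyes.grab_frame(name): name is "scene" or "top" or "wrist"; returns a dict with "frame" (384x512x3 uint8, red, green, blue), "mtx" (3x3 intrinsics, pixels), "view" (4x4, takes a point from world to camera coordinates). Camera axes: x right, y down, z forward; pixel columns grow to the right and rows downward; lengths in m; the calibration is good to about 2 mm. The wrist camera is an equidistant fisheye: a pixel r from the principal point sees the ray r / f radians off the axis. A picture is of the moment at which its call begins. There is no depth.
A pose or a line that the arm cannot do raises env.MotionError and nothing moves.
- job.hand_in(): hands the job in; it is judged then, once.
The state is a dict: "clock": time; "joints": joint angles; "qvel": joint speeds; "joint_efforts": joint torques, N m; "position": TCP position; "ee_rot": TCP orientation; "contact_force": force on the tool from outside, world axes, zero at the start; "ft_torque": the same for the moment, N m; "finger_gap": opening from 0.0 (shut) to 1.0 (fully open); "gripper_force": force on a finger pad.
Only numpy, scipy, OpenCV 4.12 (cv2) and the standard library are available. Lean on these libraries where they do the work, as an engineer would, in place of code of your own. Each camera call takes 0.05 s, during which the arm holds its last target. There are 200 camera calls.

## Working session

There is one attempt and no reset: what is moved stays moved. The work goes in short steps, each a Python script; the robot and the scene stay as the last script left them, time stands still between calls to the robot, and variables do not carry over. Pictures are saved under pics/ and viewed, at most 14 in all, crops included, and the job is handed in when it is done.

```bash
mkdir -p pics && python3 - <<'E'
from bench import env, kinematics, monitor, eyes, job
import cv2, numpy as np
for n in ("top","scene"):
    f=eyes.grab_frame(n)
    np.savez(f"pics/{n}0.npz",**f)
    cv2.imwrite(f"pics/{n}0.png",cv2.resize(f["frame"][...,::-1],(800,600),interpolation=cv2.INTER_CUBIC))
    print(n,f["mtx"].round(1).tolist(),f["view"].round(4).tolist())
f=eyes.grab_frame("wrist");print(f["mtx"].tolist(),f["view"].round(4).tolist())
s=monitor.sense();print(s)
E
```

```text
top [[424.1, 0.0, 257.4], [0.0, 424.1, 186.4], [0.0, 0.0, 1.0]] [[0.0113, -0.9999, 0.0008, -0.0114], [-0.9844, -0.0113, -0.1758, 0.6119], [0.1758, 0.0012, -0.9844, 1.1181], [0.0, 0.0, 0.0, 1.0]]
scene [[354.4, 0.0, 260.3], [0.0, 354.4, 189.9], [0.0, 0.0, 1.0]] [[-0.6934, 0.7203, -0.0206, 0.3978], [0.4566, 0.417, -0.7859, -0.2315], [-0.5575, -0.5543, -0.618, 1.2323], [0.0, 0.0, 0.0, 1.0]]
[[297.3186396354542, 0.0, 255.2968265345521], [0.0, 297.3186396354542, 190.10253038684988], [0.0, 0.0, 1.0]] [[0.4416, 0.8972, -0.0033, -0.5247], [0.8496, -0.417, 0.323, -0.0415], [0.2884, -0.1454, -0.9464, 0.3825], [0.0, 0.0, 0.0, 1.0]]
{'clock': 0.15, 'joints': array([ 8.89626525e-01,  3.13335210e-01,  1.49823215e+00,  1.52466152e-05,
        1.33098666e+00, -2.23426881e-01]), 'qvel': array([ 0.00233432, -0.0022445 , -0.0009106 , -0.00023432, -0.00088343,
       -0.001464  ]), 'joint_efforts': array([ 2.42144954e-03, -4.12366855e+01, -2.59796816e+01, -3.75970410e-05,
        3.19002531e-03, -1.65643712e-05]), 'position': array([0.23191515, 0.47080027, 0.23087096]), 'ee_rot': array([ 2.26880298e-01,  9.73922532e-01, -4.29109447e-04, -2.16733273e-04]), 'contact_force': array([0.54524355, 0.23537568, 0.38300126]), 'ft_torque': array([ 0.01243287,  0.01629728, -0.06813011]), 'gripper_force': 0.0, 'finger_gap': 0.9983392893616866}
```

View pics/top0.png

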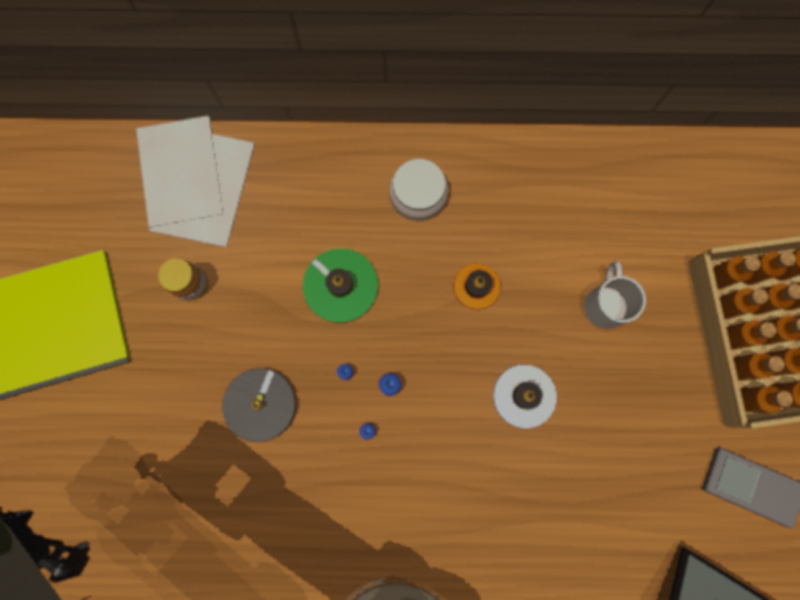

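View pics/scene0.png

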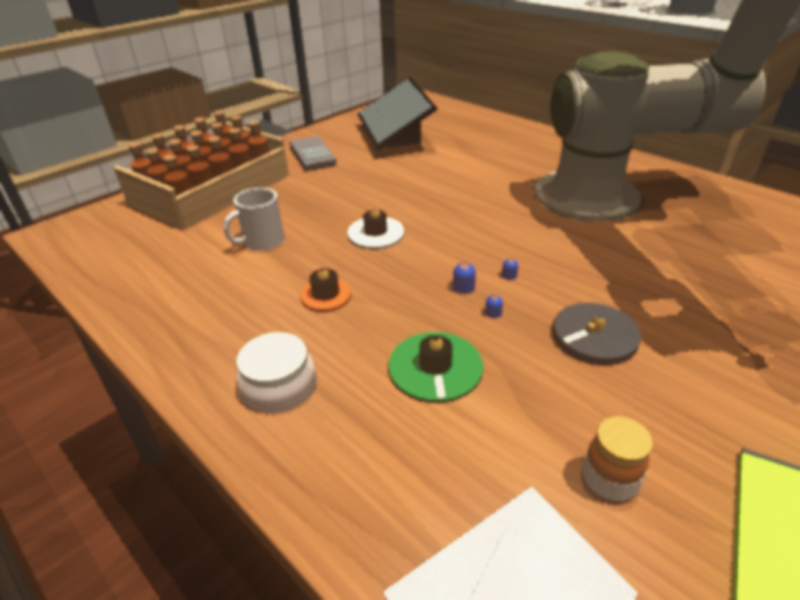

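The top view shows the foot at about (259,404), its line running to (270,372). The green tray is at (340,285) with its line to the upper left, orange at (477,286), white at (525,396), jar (180,278), tub (419,187) and mug (615,298). There are three blue knobs, at (390,384), (345,372) and (368,431). The first is clearly the largest, about 22 px where the 130 mm foot is 73 px, which makes it roughly 40 mm. I'll confirm that in a crop.

```bash
cat > h.py <<'E'
import cv2, numpy as np
from scipy.optimize import least_squares, minimize_scalar
R={'large':.07,'medium':.056,'small':.043,'foot':.065}
def rays(f,px,fish=False):
    K,V=f['mtx'],f['view']; q=(np.asarray(px,float).reshape(-1,2)-K[:2,2])/[K[0,0],K[1,1]]
    if fish:
        t=np.linalg.norm(q,axis=1,keepdims=True)+1e-12; d=np.c_[q/t*np.sin(t),np.cos(t)]
    else: d=np.c_[q,np.ones(len(q))]
    return -V[:3,:3].T@V[:3,3], d@V[:3,:3]
def plane(f,px,z,fish=False):
    o,d=rays(f,px,fish); return (o+d*((z-o[2])/d[:,2:]))[:,:2]
def project(f,p,fish=False):
    c=f['view'][:3,:3]@np.asarray(p,float)+f['view'][:3,3]
    if fish:
        r=np.hypot(c[0],c[1]); q=c[:2]/(r+1e-12)*np.arctan2(r,c[2])
    else: q=c[:2]/c[2]
    return q*[f['mtx'][0,0],f['mtx'][1,1]]+f['mtx'][:2,2]
def mask(f,name):
    h,s,v=cv2.split(cv2.cvtColor(f['frame'],cv2.COLOR_RGB2HSV).astype(int))
    m={'large':(abs(h-65)<18)&(s>120)&(v>50),'small':(h<=11)&(s>215)&(v>150),
       'medium':(s<60)&(v>130),'foot':(s<70)&(v<125)&(v>25),'knob':(abs(h-116)<14)&(s>110)&(v>40)}[name]
    return m.astype(np.uint8)
def blobs(m,amin=30):
    c,_=cv2.findContours(m,cv2.RETR_EXTERNAL,cv2.CHAIN_APPROX_NONE)
    return sorted([x for x in c if cv2.contourArea(x)>amin],key=cv2.contourArea,reverse=True)
def near(f,name,guess,z,fish=False,rad=None):
    """hull contour of the mask blob pieces within rad m of guess (plane z)"""
    m=mask(f,name); p=project(f,[*guess,z],fish); rad=rad or R[name]*1.25
    ring=np.array([project(f,[guess[0]+rad*np.cos(a),guess[1]+rad*np.sin(a),z],fish) for a in np.arange(0,6.3,.2)])
    w=np.zeros_like(m); cv2.fillPoly(w,[ring.astype(np.int32)],1)
    m=cv2.morphologyEx(m&w,cv2.MORPH_OPEN,np.ones((2,2),np.uint8))
    return cv2.convexHull(np.vstack(blobs(m,15))).reshape(-1,2)
def densify(hull):
    h=np.vstack([hull,hull[:1]]).astype(float)
    return np.vstack([np.linspace(a,b,max(2,int(np.hypot(*(b-a)))),endpoint=False) for a,b in zip(h[:-1],h[1:])])
def circle(f,px,z,fish=False,r=None):
    """circle fitted to far side (top edge) of the contour; radius free if r is None"""
    P=plane(f,px,z,fish); o=rays(f,px[:1],fish)[0][:2]; c=P.mean(0)
    for _ in range(3):
        u=(c-o)/(np.linalg.norm(c-o)+1e-9); Q=P[(P-c)@u>-.2*np.ptp(P@u)/2]
        fun=lambda x:np.hypot(*(Q-x[:2]).T)-(r or x[2])
        s=least_squares(fun,[*c,.05],loss='soft_l1',f_scale=.001); c=s.x[:2]
    return c,(r or s.x[2]),np.sqrt(np.mean(s.fun**2))
def line_dir(f,c,z,r0,r1,fish=False):
    """white line direction on a disc: centroid angle of white pixels between radii"""
    h,s,v=cv2.split(cv2.cvtColor(f['frame'],cv2.COLOR_RGB2HSV).astype(int))
    ys,xs=np.nonzero((s<75)&(v>140)); P=plane(f,np.c_[xs,ys],z,fish)-c
    d=np.hypot(*P.T); P=P[(d>r0)&(d<r1)]
    q=P.mean(0); return np.arctan2(q[1],q[0]),len(P),np.linalg.norm(q)
def agree(fn):
    """height at which the two views' centres (functions of z) agree"""
    g=lambda z:np.linalg.norm(np.subtract(*fn(z)))
    s=minimize_scalar(g,bounds=(-.03,.08),method='bounded'); return s.x,s.fun
E
python3 - <<'E'
from h import *
t,s=[dict(np.load(f"pics/{n}0.npz")) for n in("top","scene")]
px={'foot':(259,404),'large':(340,285),'small':(477,286),'medium':(525,396)}
for n,p in px.items():
    z=.018 if n=='foot' else .01
    g=plane(t,np.array(p)*.64,z)[0]
    H=[densify(near(f,n,g,z)) for f in(t,s)]
    zz,d=agree(lambda q:[circle(f,h,q)[0] for f,h in zip((t,s),H)])
    print(n,'z %.4f gap %.4f'%(zz,d),[(c.round(4),round(r,4),round(e,4)) for c,r,e in [circle(f,h,z) for f,h in zip((t,s),H)]])
    if n in('foot','large'):
        for f,h in zip((t,s),H): print(' line',line_dir(f,circle(f,h,z)[0],z,.03 if n=='large' else .02,R[n]-.003))
for i in range(3):
    for f,nm in((t,'top'),(s,'scene')):
        b=blobs(mask(f,'knob'),15)[i]; M=cv2.moments(b); c=(M['m10']/M['m00'],M['m01']/M['m00'])
        print(nm,np.round(c,1),cv2.contourArea(b),plane(f,c,.025).round(4))
a=cv2.resize(t['frame'][225:290,205:265,::-1],None,fx=7,fy=7,interpolation=cv2.INTER_CUBIC)
cv2.imwrite('pics/knobs.png',a)
E
```

```text
foot z 0.0087 gap 0.0053 [(array([0.4101, 0.2456]), np.float64(0.0619), np.float64(0.0007)), (array([0.4182, 0.2561]), np.float64(0.0604), np.float64(0.0007))]
 line (np.float64(-0.22875711200488744), 51, np.float64(0.04318883092081001))
 line (np.float64(-0.52933682349383), 81, np.float64(0.04009287758905558))
large z -0.0006 gap 0.0045 [(array([0.6274, 0.1074]), np.float64(0.0675), np.float64(0.0006)), (array([0.6346, 0.1188]), np.float64(0.0665), np.float64(0.0012))]
 line (np.float64(0.8261862871151507), 42, np.float64(0.05332803798747007))
 line (np.float64(0.818335846033653), 61, np.float64(0.045361660606158455))Traceback (most recent call last):
  File "<stdin>", line 7, in <module>
  File "h.py", line 32, in near
    return cv2.convexHull(np.vstack(blobs(m,15))).reshape(-1,2)
                          ~~~~~~~~~^^^^^^^^^^^^^
    return _nx.concatenate(arrs, 0, dtype=dtype, casting=casting)
           ~~~~~~~~~~~~~~~^^^^^^^^^^^^^^^^^^^^^^^^^^^^^^^^^^^^^^^
ValueError: need at least one array to concatenate
```

```bash
python3 - <<'E'
from h import *
t,s=[dict(np.load(f"pics/{n}0.npz")) for n in("top","scene")]
def tri(a,b):
    (o1,d1),(o2,d2)=rays(t,np.array(a)*.64),rays(s,np.array(b)*.64); d1,d2=d1[0],d2[0]
    k=np.linalg.lstsq(np.c_[d1,-d2],o2-o1,rcond=None)[0]; p,q=o1+k[0]*d1,o2+k[1]*d2
    return ((p+q)/2).round(4),round(np.linalg.norm(p-q),4)
print('cams',rays(t,[0,0])[0],rays(s,[0,0])[0])
for n,a,b in(('large spigot',(340,281),(436,343)),('med spigot',(528,395),(375,214)),('small spigot',(480,282),(324,273)),
  ('foot post',(258,404),(597,323)),('knob big top',(391,383),(464,267)),('foot line end',(271,372),(565,340))): print(n,*tri(a,b))
for i in range(3):
    for f,nm in((t,'top'),(s,'scene')):
        b=blobs(mask(f,'knob'),15)
        if i<len(b): M=cv2.moments(b[i]); c=(M['m10']/M['m00'],M['m01']/M['m00']); print(nm,np.round(c,1),cv2.contourArea(b[i]),plane(f,c,.025).round(4))
hs=cv2.cvtColor(t['frame'],cv2.COLOR_RGB2HSV); hs2=cv2.cvtColor(s['frame'],cv2.COLOR_RGB2HSV)
for n,(x,y),(x2,y2) in(('orange',(460,290),(312,298)),('white',(505,400),(358,238)),('wood',(440,330),(380,290)),('foot',(240,400),(580,350)),('green',(320,300),(410,375))):
    print(n,hs[int(y*.64),int(x*.64)],hs2[int(y2*.64),int(x2*.64)])
cv2.imwrite('pics/knobs.png',cv2.resize(t['frame'][225:290,205:265,::-1],None,fx=7,fy=7,interpolation=cv2.INTER_CUBIC))
E
```

```text
cams [ 0.40588035 -0.00580889  1.20823781] [1.06849746 0.49313435 0.58784909]
large spigot [0.6293 0.1091 0.0448] 0.0056
med spigot [ 0.4322 -0.2237  0.0448] 0.0032
small spigot [ 0.6297 -0.1413  0.0474] 0.0051
foot post [0.4121 0.2482 0.0253] 0.0028
knob big top [0.4501 0.0151 0.0398] 0.0046
foot line end [0.469  0.2291 0.0166] 0.0017
top [249.1 245.6] 109.0 [[0.4508 0.0165]]
scene [297.3 173.9] 33.5 [[0.4426 0.0138]]
top [234.7 275.7] 49.5 [[0.3687 0.0546]]
top [220.3 237.5] 45.5 [[0.472  0.0969]]
orange [ 17 221 179] [ 10 192 177]
white [ 90   3 180] [ 25  12 245]
wood [ 15 169 148] [ 13 158 205]
foot [15 32 96] [ 13  59 100]
green [ 61 141 136] [ 58 136 171]
```

View pics/knobs.png

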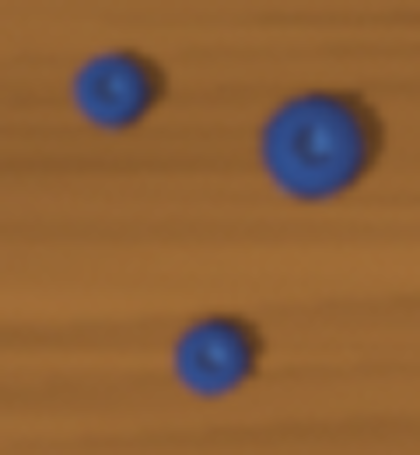

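The knob pixels are (390,384), (345,372) and (368,431). In the crop the first is about 1.4 times as wide as the other two and matches 40 mm, so it's the one meant, at roughly (0.450, 0.015). Next I'll move the wrist camera over the foot and the green tray for closer views.

```bash
cat > m.py <<'E'
from h import *
from bench import env, kinematics, monitor, eyes, job
def Q(psi): return np.array([np.cos(psi/2),np.sin(psi/2),0,0])
def shot(name,tag):
    f=eyes.grab_frame(name); np.savez(f"pics/{tag}.npz",**f); return f
E
python3 - <<'E'
from m import *
A=[('foot',.412,.247),('large',.628,.108)]
ims=[]
for n,x,y in A:
    psi=2.54 if n=='large' else 1.34
    env.reach([x-.06,y-.04,.24],Q(psi)); a=shot('wrist',n+'1')
    env.reach([x,y,.20],Q(psi)); b=shot('wrist',n+'2'); ims.append(np.hstack([a['frame'],b['frame']]))
    print(n,-b['view'][:3,:3].T@b['view'][:3,3],monitor.sense()['position'],monitor.sense()['clock'])
cv2.imwrite('pics/w1.png',cv2.resize(np.vstack(ims)[...,::-1],(800,600),interpolation=cv2.INTER_AREA))
E
```

```text
foot [0.43025148 0.3303848  0.34199914] [0.41149073 0.24749195 0.20004723] 1.7917
large [0.55868182 0.15711056 0.34218226] [0.62775807 0.1081716  0.20036911] 3.725
```

View pics/w1.png

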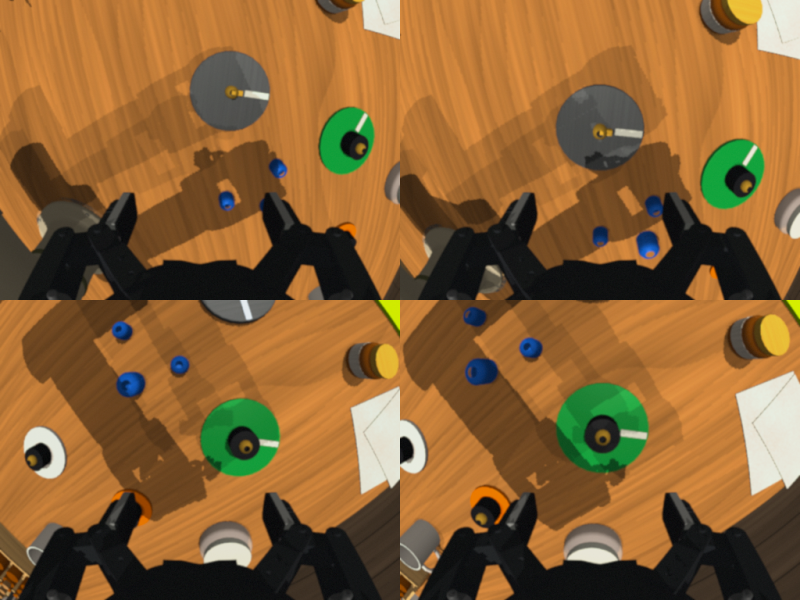

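Both discs show clearly: the foot at (600,127) in the upper right panel and the green tray at (602,427) in the lower right, each with its white line to the right. Now fitting them.

```bash
cat > meas.py <<'E'
from h import *
def meas(n,fs,fish,guess,z,show=True):
    H=[densify(near(f,n,guess,z,k)) for f,k in zip(fs,fish)]
    zz,d=agree(lambda q:[circle(f,h,q,k,R[n])[0] for f,h,k in list(zip(fs,H,fish))[:2]])
    print(n,'two-view z %.4f gap %.4f'%(zz,d))
    for f,h,k in zip(fs,H,fish):
        c,r,e=circle(f,h,z,k); c2,_,e2=circle(f,h,z,k,R[n])
        print('  free',c.round(4),'r %.4f e %.4f'%(r,e),'fixed',c2.round(4),'%.4f'%e2, 'line',
          np.round(line_dir(f,c2,z,.03,R[n]-.002,k),3) if n in('foot','large') else '')
def line_fit(f,c,z,r0,r1,fish):
    h,s,v=cv2.split(cv2.cvtColor(f['frame'],cv2.COLOR_RGB2HSV).astype(int))
    ys,xs=np.nonzero((s<60)&(v>150)); P=plane(f,np.c_[xs,ys],z,fish)-c
    d=np.hypot(*P.T); P=P[(d>r0)&(d<r1)]
    vx,vy,x,y=cv2.fitLine(P.astype(np.float32),cv2.DIST_HUBER,0,1e-4,1e-4).ravel()
    if vx*x+vy*y<0: vx,vy=-vx,-vy
    return np.arctan2(vy,vx),(x*vy-y*vx)   # direction, signed miss of the centre
E
python3 - <<'E'
from meas import *
L=lambda n:dict(np.load(f'pics/{n}.npz'))
t=L('top0')
for n,g,z in(('foot',(.412,.247),.018),('large',(.628,.108),.01)):
    fs=[L(n+'1'),L(n+'2'),t]; meas(n,fs,[1,1,0],g,z)
    for f in fs[:2]:
        c=circle(f,densify(near(f,n,g,z,1)),z,1,R[n])[0]; print('  linefit',np.round(line_fit(f,c,z,.028,R[n]-.003,1),4))
E
```

```text
foot two-view z 0.0113 gap 0.0005
  free [0.4114 0.2484] r 0.0630 e 0.0002 fixed [0.4096 0.2501] 0.0012 line [-3.34e-01  2.31e+02  4.60e-02]
  free [0.4119 0.2488] r 0.0631 e 0.0003 fixed [0.4124 0.2511] 0.0011 line [-3.82e-01  2.43e+02  4.50e-02]
  free [0.4101 0.2456] r 0.0619 e 0.0007 fixed [0.4094 0.2419] 0.0019 line [-0.155 45.     0.046]
  linefit [-0.3345  0.    ]
  linefit [-0.3273  0.0025]
large two-view z 0.0058 gap 0.0000
  free [0.6312 0.1121] r 0.0680 e 0.0003 fixed [0.6288 0.1122] 0.0011 line [8.26e-01 1.95e+02 5.00e-02]
  free [0.6312 0.1121] r 0.0683 e 0.0002 fixed [0.6294 0.1133] 0.0010 line [8.17e-01 2.89e+02 4.80e-02]
  free [0.6274 0.1074] r 0.0675 e 0.0006 fixed [0.6246 0.1059] 0.0015 line [ 0.806 39.     0.055]
  linefit [8.378e-01 7.000e-04]
  linefit [0.8468 0.0015]
```

```bash
cat >> m.py <<'E'
def down(x,y,z,psi,v=.15,guard=None): return env.movel([x,y,z],velocity=v,frame=Q(psi),guard=guard)
def centre(x,y,z,psi,hov=.16,effort=20):
    """squeeze at psi-pi/2 then psi: leaves the round column held, centred on (x,y)"""
    env.reach([x,y,hov],Q(psi-np.pi/2)); g=down(x,y,z,psi-np.pi/2,.1,guard=15)
    if g: print('guard on descent',monitor.sense()['position']); return False
    env.close_gripper(effort); print('gap1',monitor.sense()['finger_gap']); env.release()
    env.reach([x,y,z],Q(psi)); env.close_gripper(effort)
    s=monitor.sense(); print('gap2',s['finger_gap'],s['gripper_force'],s['position'],s['clock']); return True
E
python3 - <<'E'
from m import *
from meas import *
x,y=.6312,.1121; psi=2.54
print(kinematics.ik([x,y,.012],Q(psi)),kinematics.ik([x,y,.012],Q(psi-np.pi/2)),kinematics.ik([.4117,.2486,.1],Q(psi-1.174)))
if centre(x,y,.012,psi):
    p=monitor.sense()['position']; env.release()
    env.movel([x,y,.20],.2); f=shot('wrist','cal'); print(p,monitor.sense()['position'])
    meas('large',[f,f],[1,1],(x,y),.01)
    c=circle(f,densify(near(f,'large',(x,y),.01,1)),.01,1)[0]; print(line_fit(f,c,.01,.028,.067,1))
    cv2.imwrite('pics/cal.png',f['frame'][...,::-1])
print(monitor.sense()['clock'])
E
```

```text
[-6.65797792e-03  7.92960882e-01  1.33090532e+00 -4.44089210e-16
  1.01772645e+00 -9.75861651e-01] [-6.65797792e-03  7.92960882e-01  1.33090532e+00 -4.44089210e-16
  1.01772645e+00  5.94934676e-01] [ 2.98995077e-01  3.71296114e-01  1.79415014e+00 -4.44089210e-16
  9.76146399e-01  5.03791403e-01]
gap1 0.5547269539847491
gap2 0.5560404879108536 21.105456948280334 [0.63115497 0.11195552 0.0121821 ] 9.5083
[0.63115497 0.11195552 0.0121821 ] [0.63071909 0.11208885 0.19858556]
large two-view z 0.0800 gap 0.0000
  free [0.6317 0.1128] r 0.0682 e 0.0002 fixed [0.6299 0.1141] 0.0010 line [8.15e-01 2.92e+02 4.80e-02]
  free [0.6317 0.1128] r 0.0682 e 0.0002 fixed [0.6299 0.1141] 0.0010 line [8.15e-01 2.92e+02 4.80e-02]
(np.float32(0.84916186), np.float32(-0.0005157236))
11.1167
```

View pics/cal.png

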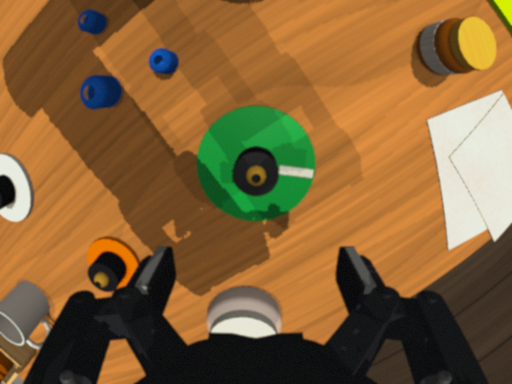

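The wrist camera agrees with the mechanically centred tray to within 1 mm. I'll correct for that small bias and place the tray.

```bash
cat >> m.py <<'E'
def place(fx,fy,zseat,psi,v=.05,guard=15):
    """carry to above (fx,fy), lower until home or contact; report"""
    p=monitor.sense()['position']
    env.movel([p[0],p[1],max(.16,zseat+.09)],velocity=.2)
    env.reach([fx,fy,zseat+.09],Q(psi)); down(fx,fy,zseat+.035,psi,.12)
    p=monitor.sense()['position']; down(2*fx-p[0],2*fy-p[1],zseat+.030,psi,.05)  # take out the settling error
    g=down(2*fx-p[0],2*fy-p[1],zseat-.002,psi,v,guard)
    s=monitor.sense(); print('guard',g,'z-seat %.4f'%(s['position'][2]-zseat),'xy',s['position'][:2].round(4),'F',s['contact_force'].round(1),'T',s['ft_torque'].round(2),'gap',round(s['finger_gap'],3),'t',round(s['clock'],1))
    return s['position'][2]-zseat
E
python3 - <<'E'
from m import *
L=lambda n:dict(np.load(f'pics/{n}.npz'))
for n,g,z in(('foot',(.412,.247),.018),('large',(.628,.108),.01)):
    fs=[L(n+'1'),L(n+'2')]; H=[densify(near(f,n,g,z,1)) for f in fs]
    print(n,'two-view z, gap',agree(lambda q:[circle(f,h,q,1)[0] for f,h in zip(fs,H)]))
x,y=.6312,.1121; psi=2.54
down(x,y,.012,psi,.15,guard=20); env.close_gripper(60)
z0=monitor.sense()['position'][2]; print('z0',z0)
place(.411,.2488,z0+.018,psi-1.18)
f=shot('scene','s1'); cv2.imwrite('pics/s1.png',cv2.resize(f['frame'][150:270,290:450,::-1],None,fx=4,fy=4,interpolation=cv2.INTER_CUBIC))
E
```

```text
foot two-view z, gap (np.float64(0.01480579683263475), np.float64(5.350324454555212e-05))
large two-view z, gap (np.float64(0.010014756793957543), np.float64(1.7674497962341172e-05))
z0 0.012712914199372545
guard True z-seat -0.0001 xy [0.41   0.2486] F [-3.  -1.1  8. ] T [-0.19  0.24  0.  ] gap 0.541 t 16.6
```

View pics/s1.png

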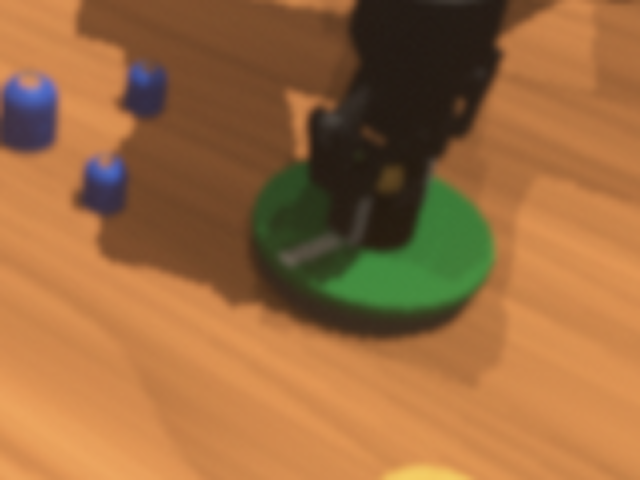

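z is within 0.1 mm of the computed seat, and the tray sits level on the foot. Next I'll release, check from the wrist camera, and measure the medium tray.

```bash
cat >> m.py <<'E'
BT=np.array([[np.cos(-2.54),-np.sin(-2.54)],[np.sin(-2.54),np.cos(-2.54)]])@[.0007,.0008]  # wrist bias, turned back to yaw 0
def bias(psi): return np.array([[np.cos(psi),-np.sin(psi)],[np.sin(psi),np.cos(psi)]])@BT
def look(n,x,y,zr,psi,tag,h=.20):
    """two wrist views of a disc whose rim is expected at zr; centre and two-view height"""
    fs=[]
    for i,(dx,dz) in enumerate(((-.05,.03),(0,0))):
        env.reach([x+dx,y+dx,zr+h+dz],Q(psi)); fs.append(shot('wrist',f'{tag}{i}'))
    H=[densify(near(f,n,(x,y),zr,1)) for f in fs]
    z,gap=agree2(lambda q:[circle(f,k,q,1)[0] for f,k in zip(fs,H)],zr)
    c,r,e=circle(fs[1],H[1],zr,1); c=c-bias(psi)
    print(n,'centre',c.round(4),'r %.4f e %.4f two-view z %.4f gap %.4f'%(r,e,z,gap),'t',round(monitor.sense()['clock'],1)); return c,fs
def agree2(fn,z0):
    s=minimize_scalar(lambda z:np.linalg.norm(np.subtract(*fn(z))),bounds=(z0-.04,z0+.04),method='bounded'); return s.x,s.fun
E
sed -i "s/'small':(h<=11)&(s>215)&(v>150)/'small':(h<=14)\&(s>235)\&(v>60)/" h.py
python3 - <<'E'
from m import *
from meas import line_fit
env.release(); p=monitor.sense()['position']; env.movel([p[0],p[1],.2],.2)
c,fs=look('large',.411,.2488,.028,2.54-1.18,'a')
print('line',line_fit(fs[1],c,.028,.028,.066,1))
c,fs2=look('medium',.432,-.224,.01,1.2,'b')
env.reach([.63,-.141,.23],Q(1.5)); f=shot('wrist','c')
hs=cv2.cvtColor(f['frame'],cv2.COLOR_RGB2HSV)
cv2.imwrite('pics/w2.png',cv2.resize(np.vstack([np.hstack([fs[1]['frame'],fs2[1]['frame']]),np.hstack([f['frame'],np.dstack([mask(f,'small')*255]*3)])])[...,::-1],(800,600),interpolation=cv2.INTER_AREA))
E
```

```text
large centre [0.4092 0.2485] r 0.0684 e 0.0003 two-view z 0.0256 gap 0.0004 t 19.1
line (np.float32(-0.34330717), np.float32(-0.0009188242))
medium centre [ 0.4317 -0.2251] r 0.0545 e 0.0006 two-view z 0.0253 gap 0.0063 t 21.5
```

View pics/w2.png

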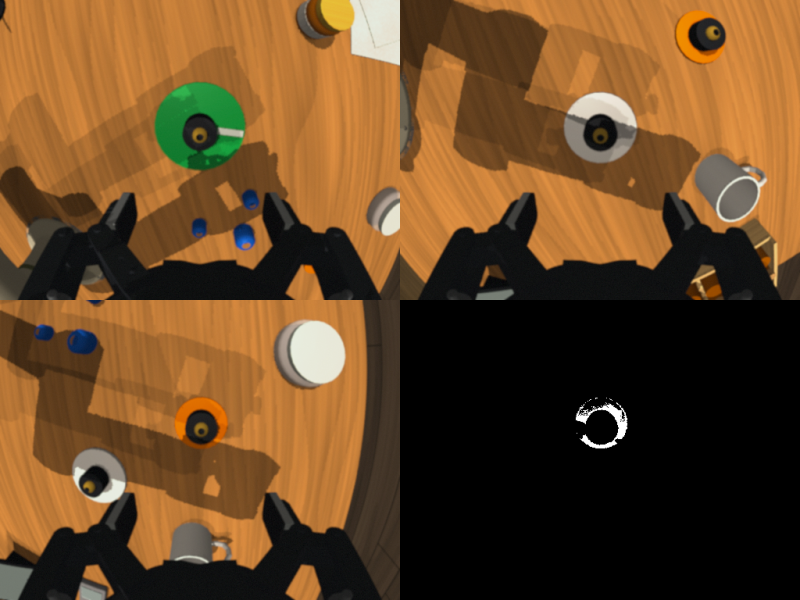

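The green tray is home, with its rim at 0.026 and its line within 0.02 rad of the foot's. The white tray's mask was cut by shadow, so I'll loosen it, re-fit from the saved views, then grasp and place.

```bash
sed -i "s/'medium':(s<60)&(v>130)/'medium':(s<85)\&(v>75)/; s/(h<=14)&(s>235)&(v>60)/(h<=15)\&(s>228)\&(v>60)/" h.py && python3 - <<'E'
from m import *
L=lambda n:dict(np.load(f'pics/{n}.npz'))
fs=[L('b0'),L('b1')]; H=[densify(near(f,'medium',(.432,-.225),.01,1)) for f in fs]
for f,h in zip(fs,H): print(circle(f,h,.01,1))
print(agree2(lambda q:[circle(f,h,q,1)[0] for f,h in zip(fs,H)],.01))
c=circle(fs[1],H[1],.01,1)[0]-bias(1.2); psi=1.2
f=L('c'); h=densify(near(f,'small',(.63,-.141),.01,1)); cs=circle(f,h,.01,1); print('small',cs, cs[0]-bias(1.5))
if np.linalg.norm(c-[.432,-.2245])<.006 and centre(*c,.012,psi):
    env.close_gripper(60); z0=monitor.sense()['position'][2]; print('z0',z0)
    place(.4096,.2485,z0+.062,psi)
    f=shot('scene','s2'); cv2.imwrite('pics/s2.png',cv2.resize(f['frame'][130:270,290:450,::-1],None,fx=4,fy=4,interpolation=cv2.INTER_CUBIC))
E
```

```text
(array([ 0.432196  , -0.22590179]), np.float64(0.055538936990099735), np.float64(0.00029092373511735084))
(array([ 0.43215108, -0.22623618]), np.float64(0.055424690796662686), np.float64(0.00019113261285899904))
(np.float64(0.011317912480656247), np.float64(0.00019188548304589358))
small (array([ 0.63236613, -0.14257796]), np.float64(0.04100702525802536), np.float64(0.0006589058280633098)) [ 0.63132185 -0.14237926]
gap1 0.5520312516187581
gap2 0.5560442254176445 20.52546874154359 [ 0.43139393 -0.22586728  0.01223235] 28.1917
z0 0.012430661213944722
guard True z-seat -0.0000 xy [0.4088 0.2485] F [-2.1 -0.6  7.9] T [-0.15  0.3  -0.02] gap 0.546 t 32.5
```

View pics/s2.png

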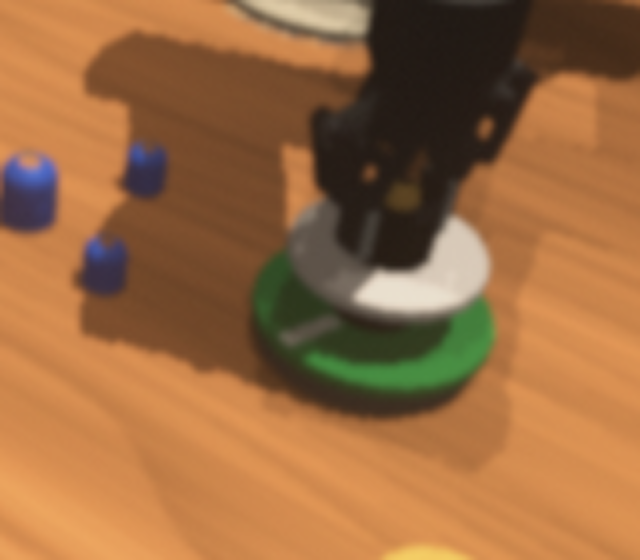

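The white tray is home (z error 0.0 mm, level). Next is the orange tray.

```bash
python3 - <<'E'
from m import *
env.release(); p=monitor.sense()['position']; env.movel([p[0],p[1],.24],.2)
t,_=look('medium',.4092,.2485,.072,1.2,'d'); t=(t+[.4092,.2485])/2
c,fs=look('small',.6313,-.1424,.01,1.5,'e')
if np.linalg.norm(c-[.6313,-.1424])<.005 and np.linalg.norm(t-[.4092,.2485])<.003 and centre(*c,.012,1.5):
    env.close_gripper(60); z0=monitor.sense()['position'][2]; print('z0',z0)
    place(*t,z0+.106,1.5)
    f=shot('scene','s3'); cv2.imwrite('pics/s3.png',cv2.resize(f['frame'][110:270,280:450,::-1],None,fx=3.5,fy=3.5,interpolation=cv2.INTER_CUBIC))
E
```

```text
medium centre [0.4091 0.2502] r 0.0571 e 0.0009 two-view z 0.0588 gap 0.0012 t 35.0
small centre [ 0.6306 -0.1417] r 0.0416 e 0.0005 two-view z 0.0095 gap 0.0007 t 37.2
gap1 0.5524475823308211
gap2 0.5548146496440417 21.00365549325943 [ 0.63073149 -0.14178773  0.01219088] 42.9833
z0 0.012408034854843712
guard True z-seat -0.0001 xy [0.4086 0.2494] F [-1.8  0.8  6. ] T [0.03 0.1  0.03] gap 0.542 t 47.4
```

View pics/s3.png

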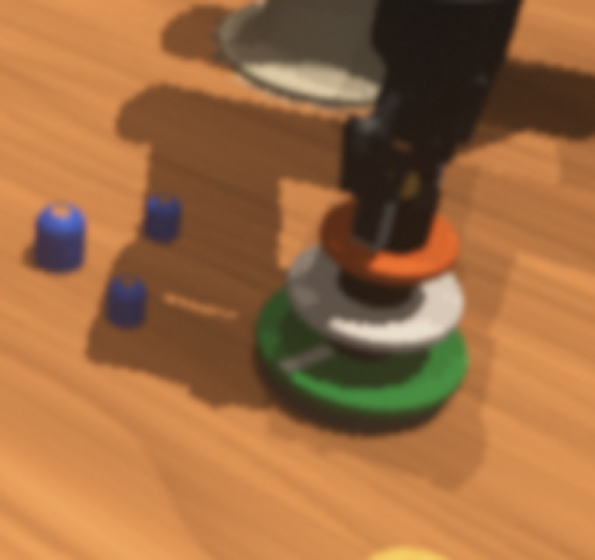

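The orange tray is home. Last is the big blue knob, measured with two wrist views first.

```bash
python3 - <<'E'
from m import *
R['knob']=.026
env.release(); p=monitor.sense()['position']; env.movel([p[0],p[1],.29],.2)
t,_=look('small',.4088,.249,.116,1.2,'g'); print(t); 
c,fs=look('knob',.450,.015,.034,1.4,'k',.14)
for f in fs:
    b=[b for b in blobs(mask(f,'knob'))]; print([(cv2.boundingRect(k),cv2.contourArea(k)) for k in b])
cv2.imwrite('pics/k.png',fs[1]['frame'][...,::-1])
E
```

```text
small centre [0.4072 0.2481] r 0.0405 e 0.0007 two-view z 0.1134 gap 0.0014 t 49.9
[0.40721897 0.24810179]
knob centre [0.449  0.0161] r 0.0186 e 0.0003 two-view z 0.0327 gap 0.0003 t 51.6
[((274, 98, 37, 36), 999.5), ((286, 29, 26, 26), 485.5), ((199, 82, 27, 24), 458.5)]
[((237, 153, 38, 43), 1248.5), ((158, 137, 30, 28), 581.5), ((250, 79, 28, 27), 548.5)]
```

View pics/k.png

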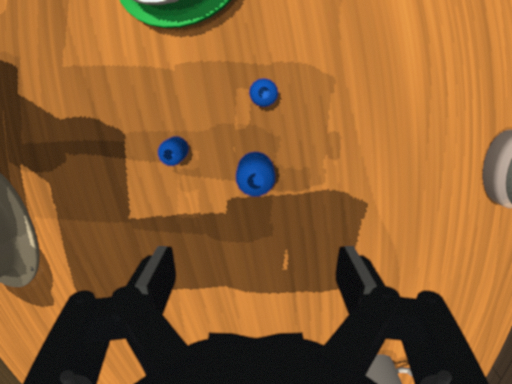

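The meant knob is at (257,174), measured radius 18.6 mm and height 33 mm, which fits 40 mm across. The smaller ones are at (173,150) and (263,92), outside the finger span.

```bash
python3 - <<'E'
from m import *
if centre(.449,.0161,.008,1.4):
    env.close_gripper(30); z0=monitor.sense()['position'][2]; print('z0',z0)
    place(.4082,.2489,z0+.150,1.4,guard=8)
    f=shot('scene','s4'); cv2.imwrite('pics/s4.png',cv2.resize(f['frame'][90:270,280:450,::-1],None,fx=3.2,fy=3.2,interpolation=cv2.INTER_CUBIC))
E
```

```text
gap1 0.4685434175671281
gap2 0.474485341998883 19.54982802271843 [0.44909774 0.01608917 0.00830548] 57.6
z0 0.008415421871431294
guard True z-seat 0.0000 xy [0.4076 0.2493] F [-2.9 -0.9  6.8] T [-0.08  0.32  0.05] gap 0.457 t 61.6
```

View pics/s4.png

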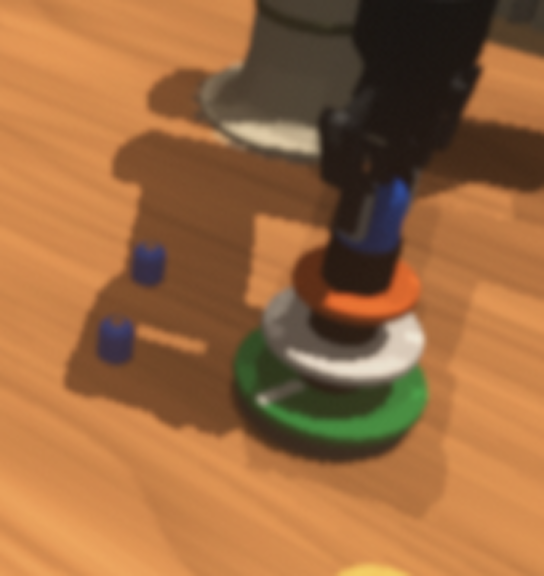

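The knob is at its seat height. I'll release, back off and check.

```bash
python3 - <<'E'
from m import *
env.release(); p=monitor.sense()['position']; env.movel([p[0],p[1],.30],.12); env.reach([.40,-.05,.30],Q(1.4)); env.hold(.5)
f=shot('scene','s5'); cv2.imwrite('pics/s5.png',cv2.resize(f['frame'][...,::-1],(800,600),interpolation=cv2.INTER_CUBIC))
print(monitor.sense()['clock'])
E
```

```text
65.1667
```

View pics/s5.png

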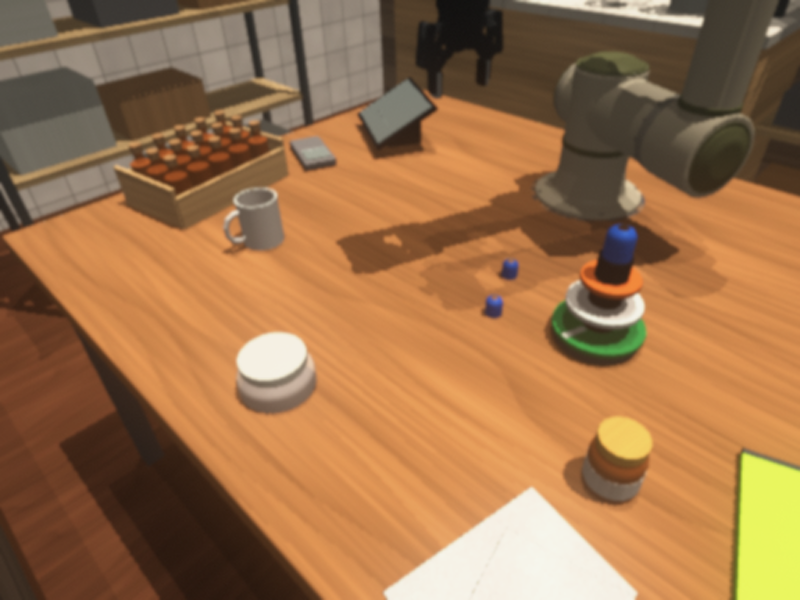

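The finished stand is upright at (600,300), with the knob at (621,243). The jar, mug and tub haven't moved and the arm is clear, so I'm handing in.

```bash
python3 -c "
from bench import job
print(job.hand_in())"
```

```text
the job is handed in; nothing more can be done
None
```

The treat stand is assembled on its foot in order (green, white, orange, blue knob), each piece within 0.1 mm of its computed seat height; the jar, mug and tub look unmoved, and I handed it in at about 65 s on the robot clock (no verdict was returned).

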